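# Seat the three pegs of a door panel by fingertip

### The job

The door panel on the bench is joined by three wooden pegs that still stand proud: with the fingertips press the wide round-headed peg down until its head sits on its collar, then the square-headed peg, then the slender round one, each only after the one before is fully home. Press gently, without hammering or pulling any peg up, and do not pick up, move or use anything else lying about.

Things in the scene. Friction and masses are not known exactly. Their poses are not given: they have to be found in the camera images.
- panel: wooden door panel lying flat on the bench, held fast between low stops (24 mm tall): 200 mm (its x) by 340 mm (its y), 30 mm thick. Origin: middle of its underside, on the bench; z up. The three pegs stand in a row along its y, about 95 mm apart, on the half nearer the robot (about 30 mm to the -x side of its middle); which peg stands where in the row varies
- wide_collar: dark wooden collar of the wide round-headed peg, 30 mm across, let into the panel and 2 mm proud of it; fixed to the panel. Origin: on the collar's axis, level with the panel's top face (30 mm above the bench). z up
- wide_top (a point): centre of the top face of the wide round-headed peg's head. The head is a round disc 42 mm across, 10 mm thick (light wood below, and above it a 5 mm springy cork pad that gives about 1 mm per 4 N, up to 4.5 mm, and comes back), on a 14 mm shank that slides straight down through the collar. The top face is 24 mm above the collar's origin when the joint reads 0, 12 mm above it when home, the pad not squeezed
- wide (a joint): how far the wide round-headed peg is pressed in, m: starts between 0 and 0.003; 0.012 is home, with the head down on its collar, a solid stop. Negative means pulled out. The peg is a friction fit: about 4 N slides it, it stays where it is left, and does not spring back
- square_collar: dark wooden collar of the square-headed peg, 30 mm across, let into the panel and 2 mm proud of it; fixed to the panel. Origin: on the collar's axis, level with the panel's top face (30 mm above the bench). z up
- square_top (a point): centre of the top face of the square-headed peg's head. The head is a square 30 x 30 mm, 10 mm thick (light wood below, and above it a 5 mm springy cork pad that gives about 1 mm per 4 N, up to 4.5 mm, and comes back), on a 14 mm shank that slides straight down through the collar. The top face is 24 mm above the collar's origin when the joint reads 0, 12 mm above it when home, the pad not squeezed
- square (a joint): how far the square-headed peg is pressed in, m: starts between 0 and 0.003; 0.012 is home, with the head down on its collar, a solid stop. Negative means pulled out. The peg is a friction fit: about 4 N slides it, it stays where it is left, and does not spring back
- slender_collar: dark wooden collar of the slender peg, 30 mm across, let into the panel and 2 mm proud of it; fixed to the panel. Origin: on the collar's axis, level with the panel's top face (30 mm above the bench). z up
- slender_top (a point): centre of the top face of the slender peg's head. The head is a round disc 20 mm across, 10 mm thick (light wood below, and above it a 5 mm springy cork pad that gives about 1 mm per 4 N, up to 4.5 mm, and comes back), on a 14 mm shank that slides straight down through the collar. The top face is 24 mm above the collar's origin when the joint reads 0, 12 mm above it when home, the pad not squeezed
- slender (a joint): how far the slender peg is pressed in, m: starts between 0 and 0.003; 0.012 is home, with the head down on its collar, a solid stop. Negative means pulled out. The peg is a friction fit: about 4 N slides it, it stays where it is left, and does not spring back
- spare: loose spare peg standing upside down on the panel, further from the robot than the three pegs: head 28 mm across and 10 mm thick below, shank 14 mm thick above, 46 mm tall. Origin: centre of its underside. Not to be disturbed
- sander: loose cork sanding block on the panel, 45 x 100 x 26 mm, further from the robot than the pegs. Origin: centre of its underside. Not to be disturbed
- pencil: loose flat carpenter's pencil, 150 x 12 x 7 mm, on the panel along its near edge. Origin: centre of its underside. Not to be disturbed
- glue: glue bottle, 58 mm across, 150 mm tall, on the bench beyond the +y end of the panel. Origin: centre of its underside. Not to be disturbed
- wax: wax tin, 72 mm across, 50 mm tall, on the bench beyond the -y end of the panel. Origin: centre of its underside. Not to be disturbed
- mallet: wooden mallet, 270 mm long, 56 mm tall, lying on the bench beyond the far side of the panel. Origin: middle of its length, on the bench. Not to be used or disturbed
- trysquare: try square lying flat on the bench beyond the -y end of the panel: stock 110 x 22 x 18 mm, blade 140 mm. Origin: underside of the middle of the stock. Not to be disturbed

How it is judged:
By the outcome, as a careful person would: the job done as asked, in the order asked, and still so for the second after the job is handed in, with the robot touching nothing.
It also fails if it takes over 42 s, if anything falls off the work surface, if the arm or the gripper's body presses on something with over 40 N, if the wrist force passes 120 N, or if a joint passes its speed limit or range.

### The arm

A 6-joint arm with a two-finger parallel gripper is mounted at the origin on the work surface. World frame = base frame: x ahead of the robot, y to its left, z up, the work surface at z = 0. Lengths are in m, angles in rad, forces in N, time in s.
With the tool pointing down it reaches from about 0.35 to 0.975 m from the base axis. Payload 7.1 kg.
Tool frame: the origin (TCP) lies on the centre line of the jaws, within the pads' length; the fingertips stand 22 mm ahead of it and the grasp point (between the pads) lies 3 mm ahead of it; x points along the fingers, y is the direction in which the jaws open and shut, and the axes are right-handed (so a half turn about x gives the same grasp; the last joint's range is limited). The gripper opens to 88 mm and grips with 3 to 60 N. Pads are 20 mm wide; open, the fingers measure 115 mm over their backs; the gripper's body (75 mm by 178 mm) begins 61 mm behind the grasp point.
Start: joints at [1.227, 0.423, 1.63, -0, 1.089, -0.019], TCP at [0.199, 0.592, 0.214] pointing down, gripper open.
Joint ranges: [-3, 3], [-0.9, 2.11], [0.09, 2.58], [-1.31, 4.45], [0.11, 2.69], [-2.54, 2.54]. Speed limits (rad/s): [2.39, 2.39, 3.01, 3.14, 3.14, 3.14].

### API

Orientations are given as a rotation vector (axis times angle).
In Python, from bench import env gives the robot as it stands. The module is installed in compiled form; this text tells all that it offers.
- The arm moves only by the tool apply_moves, never from a script. Its argument "moves" is a list of rows, each a list of 7 numbers: the gripper's target within -1 to 1 (shut at 1, half-way at 0, fully open at -1), then the shift along the tool's x, y, z in m, then the turn, a rotation vector about the tool's x, y, z in degrees. In form: [[jaw, x, y, z, wx, wy, wz], ...]. A call has 1 to 20 rows; each row shifts and turns the pose as measured when the row begins, along the tool's axes as they then stand; what a row does not reach is not made up. A row lasts 1/12 s, in which the tool goes at most 41.7 mm and 7.16 degrees, less where a joint would pass 70% of its speed; a pose out of reach is approached as far as the arm can. A call with a gripper value outside its range is refused whole. The fingers move at their own pace and stop on an object; "grip_force" is the grip in N (left out, the last holds). Time passes only in rows, so rows that do not move let the fingers close. It gives the time, the measured TCP pose, the force and the opening at its end, in the units of the state.
- env.state(): the state, without advancing time (a new reading comes with each control period).
- env.snapshot(name): name is "side" or "top" or "wrist"; returns (picture, depth): 420x560x3 uint8, blue, green, red; 420x560 float32, m along the optical axis (not along the pixel's ray), 0 where there is no reading.
- env.get_calibration(name): a dict with "vfov" (degrees; the focal length in pixels is half the picture's height over the tangent of half this angle, whatever the lens; pixels are square), "cx", "cy" (the principal point, pixels), "rvec" (rotation vector, rad) and "tvec" (3), from world to camera coordinates, as OpenCV has them. Camera axes: x right, y down, z forward; pixel columns grow to the right and rows downward; lengths in m; the calibration is good to about 2 mm. A picture is of the moment at which its call begins: read the wrist's pose just before it. get_calibration takes no time and is no camera call; for the wrist camera it gives the pose at the moment of the call.
- env.close_job(): hands the job in, once; it reports no verdict.
The state is a dict: "time": time; "joint_positions": joint angles; "qd": joint speeds; "joint_torque": joint torques, N m; "tool_pos": TCP position; "ee_rot": TCP orientation; "force": force on the tool from outside, world axes, zero at the start; "torque": the same for the moment, N m; "finger_gap": finger opening in m.
Only numpy, scipy, OpenCV 4.12 (cv2) and the standard library are available. Lean on these libraries where they do the work, as an engineer would, in place of code of your own. Each camera call takes 0.05 s, during which the arm holds its last target.

## Working session

There is one attempt and no reset: what is moved stays moved. The work goes in short steps, Python scripts to look and compute and a tool call to move; the robot and the scene stay as the last step left them, time stands still between calls to the robot, and variables do not carry over. Pictures are saved under pics/ and viewed, and the job is handed in when it is done.

Besides the shell and the picture viewer there is one more tool, called after "Request:" by a JSON object that holds its "fn" and its "kwargs". apply_moves: Moves the arm, as the interface text tells. Its arguments: {"type":"object","properties":{"moves":{"type":"array","items":{"type":"array","items":{"type":"number"}}},"grip_force":{"type":"number"}},"required":["moves"]}

```bash
mkdir -p pics; cat > h.py <<'E'
import numpy as np,cv2
from bench import env
def K(c,shape=(420,560)):
    f=shape[0]/2/np.tan(np.radians(c['vfov'])/2)
    return f,c['cx'],c['cy']
def pts(c,u,v,z):
    f,cx,cy=K(c); R=cv2.Rodrigues(np.array(c['rvec'],float))[0]; t=np.array(c['tvec'],float).ravel()
    p=np.stack([(u-cx)/f*z,(v-cy)/f*z,z],-1)
    return (p-t)@R
def ray(c,u,v,h):
    f,cx,cy=K(c); R=cv2.Rodrigues(np.array(c['rvec'],float))[0]; t=np.array(c['tvec'],float).ravel()
    o=-R.T@t; d=R.T@np.array([(u-cx)/f,(v-cy)/f,1.]); return o+d*(h-o[2])/d[2]
def world(c,D):
    v,u=np.mgrid[0:D.shape[0],0:D.shape[1]]
    return pts(c,u.astype(float),v.astype(float),D.astype(float))
E
python3 - <<'E'
from h import *
for n in ['top','side']:
    c=env.get_calibration(n); print(n,c)
    I,D=env.snapshot(n); cv2.imwrite(f'pics/{n}0.png',I); np.savez(f'{n}0.npz',I=I,D=D)
print(env.state())
E
```

```text
top {'vfov': 48.590165782302115, 'cx': 280.8654358977453, 'cy': 215.83902097252363, 'rvec': array([ 2.13582614, -2.18620953,  0.0982023 ]), 'tvec': array([0.07356115, 0.54542811, 1.21248461])}
side {'vfov': 53.99781801476834, 'cx': 271.4197911576935, 'cy': 208.77441910983504, 'rvec': array([ 2.04884379, -0.51401569,  0.31208988]), 'tvec': array([-0.48498941,  0.19849012,  0.7391874 ])}
{'time': 0.1, 'joint_positions': array([ 1.22701122e+00,  4.23782951e-01,  1.63057886e+00,  2.97378326e-05,
        1.08860170e+00, -1.90361978e-02]), 'qd': array([ 0.00097859, -0.0013698 , -0.00200075,  0.00107561,  0.00043501,
        0.00036264]), 'joint_torque': array([ 1.04774041e-03, -5.45609951e+01, -2.74324393e+01,  6.45945640e-02,
        1.88739836e-02, -3.47449122e-05]), 'tool_pos': array([0.19924017, 0.59186555, 0.21368151]), 'ee_rot': array([ 0.25381578,  1.55600228, -0.25593401]), 'force': array([ 0.77786875,  0.73460334, -0.01108221]), 'torque': array([-0.03007521, -0.02157104, -0.00833693]), 'finger_gap': 0.08791499723193115}
```

View pics/top0.png

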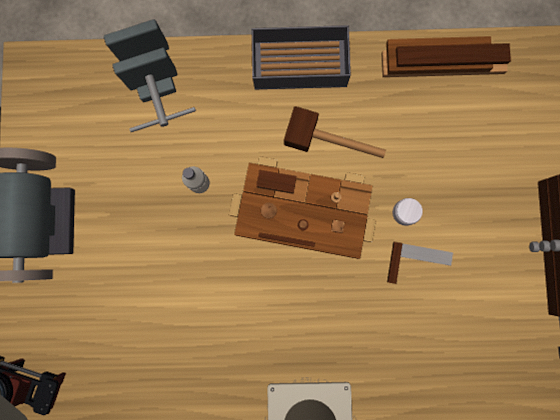

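View pics/side0.png

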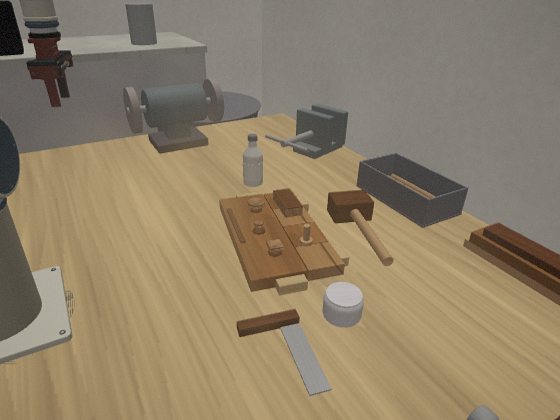

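The top view shows the three pegs at about (268,211), (303,225) and (338,226), with the spare at (336,197) and the sander at (276,181). I'll zoom in to identify each one.

```bash
python3 - <<'E'
from h import *
c=env.get_calibration('top'); d=np.load('top0.npz'); I,D=d['I'],d['D']
cv2.imwrite('pics/topz.png',cv2.resize(I[150:265,225:385],(800,575),interpolation=cv2.INTER_CUBIC))
W=world(c,D); Z=W[...,2]
for z0 in (.0,.03): print(z0)
print(np.median(Z[230:250,280:300]), np.median(Z[280:300,200:300]))
m=((Z>.037)&(Z<.1)).astype(np.uint8); m[:150]=0;m[265:]=0;m[:,:225]=0;m[:,385:]=0
n,l,s,ct=cv2.connectedComponentsWithStats(m)
for i in range(1,n):
    if s[i,4]<5: continue
    w=W[l==i]; print(s[i],ct[i],np.median(w,0),w.min(0),w.max(0))
d=np.load('side0.npz');cv2.imwrite('pics/sidez.png',cv2.resize(d['I'][175:300,200:360],(800,600),interpolation=cv2.INTER_CUBIC))
E
```

```text
0.0
0.03
0.030095585113697948 -8.298856044465836e-05
[367 150  18   6  58] [377.93103448 151.60344828] [ 0.7134805  -0.20479258  0.03970923] [ 0.70253531 -0.21940867  0.03700946] [ 0.71786377 -0.17405795  0.04796316]
[256 170  40  23 681] [275.60939794 181.01468429] [0.63690705 0.07165004 0.05515803] [0.60733037 0.02086644 0.0373022 ] [0.66835439 0.12450624 0.06220547]
[331 192  10  10  82] [335.46341463 196.5       ] [ 0.59138084 -0.08315231  0.04254574] [ 0.58113443 -0.097345    0.03758689] [ 0.60571973 -0.07321757  0.07981078]
[261 202  15  16 196] [268.05612245 209.75      ] [0.56093867 0.09378007 0.05381165] [0.54177957 0.07535289 0.04754521] [0.5814734  0.11260856 0.06010379]
[331 219  13  14 139] [337.03597122 225.71223022] [ 0.51472297 -0.08532599  0.05308749] [ 0.49852256 -0.10104926  0.04468713] [ 0.53308711 -0.06910414  0.05802977]
[299 220   8   9  49] [302.42857143 223.69387755] [0.52186295 0.00558025 0.05296699] [ 0.51237958 -0.0047873   0.03705707] [0.53236096 0.01375988 0.05763264]
[258 232  15   7  36] [265.13888889 235.        ] [0.49620177 0.10101947 0.03827067] [0.48771007 0.08521609 0.03703944] [0.5045781  0.12229149 0.04231572]
[273 235   5   5  12] [275.         237.08333333] [0.49021234 0.07744711 0.03861045] [0.48497478 0.07216019 0.0373129 ] [0.49563021 0.08274426 0.04117982]
[278 237   6   4  11] [281.27272727 238.72727273] [0.48461417 0.05908793 0.03894295] [0.48190591 0.05634428 0.03701213] [0.48984003 0.06955967 0.04246128]
[285 237  17   6  35] [291.82857143 239.94285714] [0.48119699 0.03547853 0.03827486] [0.47601567 0.00914252 0.03714515] [0.48932414 0.05131808 0.04242   ]
[305 241   9   5  26] [309.30769231 242.92307692] [ 0.47238934 -0.01291153  0.0387358 ] [ 0.46689621 -0.02216521  0.03711773] [ 0.47784717 -0.00123582  0.04084584]
```

View pics/topz.png

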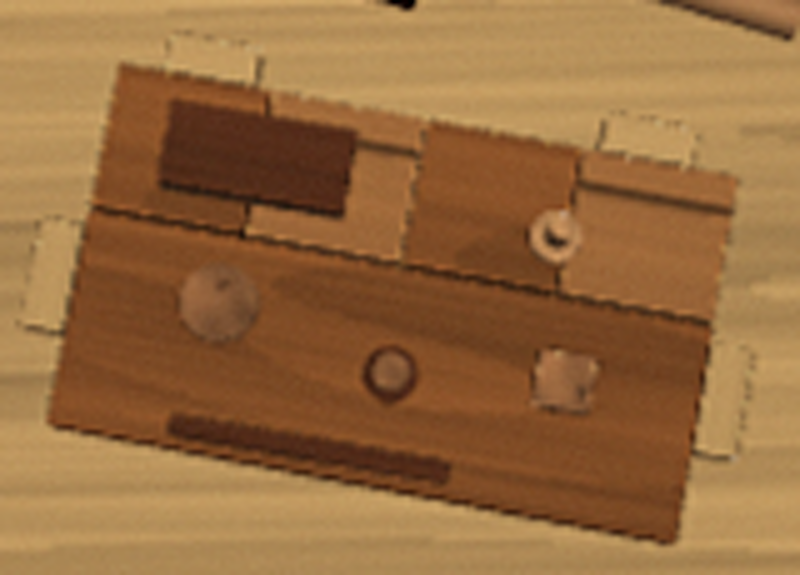

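View pics/sidez.png

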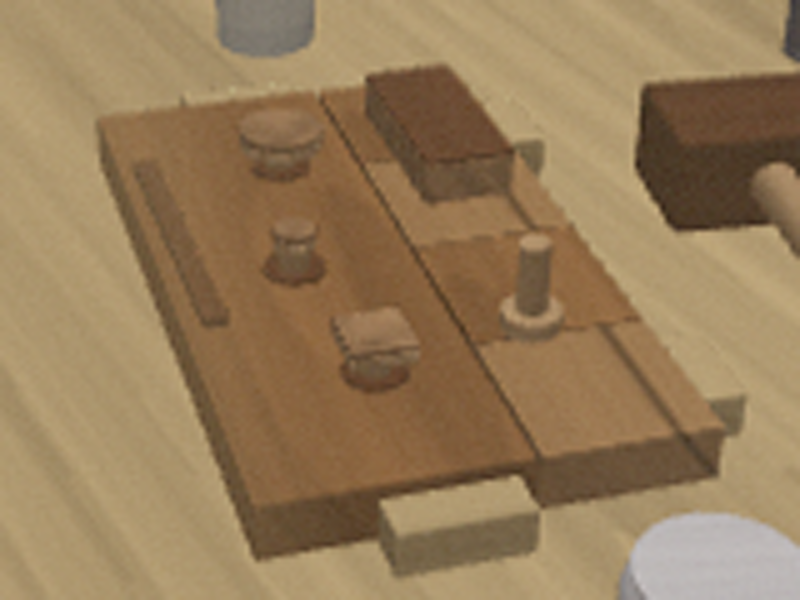

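Identified: the wide peg is at +y (zoom 218,300), the slender one in the middle (390,373) and the square one at -y (565,380). The side view agrees. Next I'll cast rays to the head tops and work out the tool axes.

```bash
cat >> h.py <<'E'
from scipy.spatial.transform import Rotation as Ro
def totool(p,s=None):
    s=s or env.state(); R=Ro.from_rotvec(s['ee_rot']).as_matrix(); return R.T@(np.array(p)-s['tool_pos'])
E
python3 - <<'E'
from h import *
s=env.state();print(Ro.from_rotvec(s['ee_rot']).as_matrix().round(3))
c=env.get_calibration('top'); d=np.load('top0.npz'); D=d['D'];W=world(c,D);Z=W[...,2]
for n,(u,v) in dict(wide=(268,210),slender=(302,224),square=(337,226)).items():
    m=np.zeros_like(Z,bool); m[v-10:v+11,u-10:u+11]=1; m&=(Z>.045)&(Z<.07)
    vv,uu=np.nonzero(m); top=np.median(Z[m]); p=ray(c,uu.mean(),vv.mean(),top)
    # side check by depth
    print(n,m.sum(),top,p.round(4),W[m].mean(0).round(4), 'sizes',np.ptp(W[m],axis=0)[:2].round(3), 'tool',totool([p[0],p[1],.11]).round(4))
c2=env.get_calibration('side'); d2=np.load('side0.npz'); W2=world(c2,d2['D'])
for n,p in dict(wide=(.5605,.094),slender=(.522,.004),square=(.515,-.0855)).items():
    m=(np.hypot(W2[...,0]-p[0],W2[...,1]-p[1])<.03)&(W2[...,2]>.047)&(W2[...,2]<.07)
    q=W2[m]; print(n,len(q),np.median(q,0).round(4),((q.min(0)+q.max(0))/2).round(4))
E
```

```text
[[-0.     0.319  0.948]
 [-0.001  0.948 -0.319]
 [-1.    -0.001 -0.   ]]
wide 196 0.053811649742238385 [0.5612 0.0937 0.0538] [0.5612 0.0937 0.0538] sizes [0.04  0.037] tool [ 0.1041 -0.3565  0.502 ]
slender 48 0.05303590948810939 [0.5227 0.0048 0.053 ] [0.5228 0.0048 0.0529] sizes [0.019 0.019] tool [ 0.1043 -0.453   0.4939]
square 138 0.05309592840756 [ 0.5152 -0.0853  0.0531] [ 0.5152 -0.0853  0.0531] sizes [0.035 0.032] tool [ 0.1044 -0.5408  0.5155]
wide 142 [0.5578 0.091  0.0528] [0.5591 0.0956 0.051 ]
slender 47 [0.5201 0.0026 0.0521] [0.5206 0.0061 0.0509]
square 147 [ 0.5118 -0.0876  0.0518] [ 0.5127 -0.084   0.0506]
```

Request:
{"fn": "apply_moves", "kwargs": {"moves": [[1,0,-0.0223,0.0314,0,0,0],[1,0,-0.0223,0.0314,0,0,0],[1,0,-0.0223,0.0314,0,0,0],[1,0,-0.0223,0.0314,0,0,0],[1,0,-0.0223,0.0314,0,0,0],[1,0,-0.0223,0.0314,0,0,0],[1,0,-0.0223,0.0314,0,0,0],[1,0,-0.0223,0.0314,0,0,0],[1,0,-0.0223,0.0314,0,0,0],[1,0,-0.0223,0.0314,0,0,0],[1,0,-0.0223,0.0314,0,0,0],[1,0,-0.0223,0.0314,0,0,0],[1,0,-0.0223,0.0314,0,0,0],[1,0,-0.0223,0.0314,0,0,0],[1,0,-0.0223,0.0314,0,0,0],[1,0,0,0,0,0,0]], "grip_force": 10}}

```text
time: 1.43
tool_pos: [0.5508, 0.104, 0.2094]
ee_rot: [0.245, 1.559, -0.252]
force: [-1.0, 0.4, -0.5]
finger_gap: 0.0003
```

```bash
python3 - <<'E'
from h import *
s=env.state();print(s['time'],s['tool_pos'],s['force'],s['finger_gap'],totool([.5605,.0935,.12]).round(4))
c=env.get_calibration('wrist');I,D=env.snapshot('wrist');cv2.imwrite('pics/w1.png',I);np.savez('w1.npz',I=I,D=D,**c)
E
```

```text
1.4333 [0.55082627 0.10397407 0.20937161] [-0.95735804  0.42970744 -0.46390946] 0.0003004010104691877 [ 0.0894 -0.0065  0.0126]
```

View pics/w1.png

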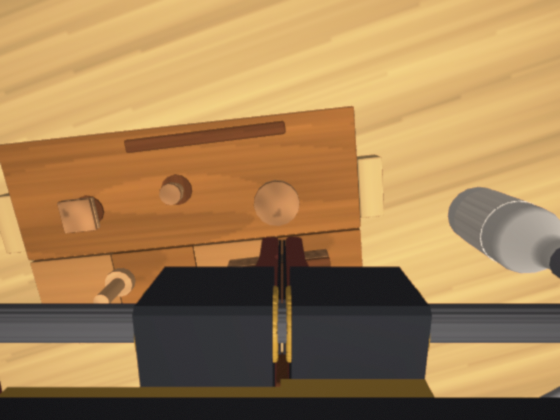

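The wrist picture shows wide at about (277,203), slender at (175,190) and square at (78,214), with the closed fingertips near (282,240). I'll refine the positions from this closer view.

```bash
python3 - <<'E'
from h import *
d=np.load('w1.npz'); c={k:d[k] for k in('vfov','cx','cy','rvec','tvec')}
for k in('vfov','cx','cy'): c[k]=float(c[k])
D=d['D'];W=world(c,D);Z=W[...,2]
for n,(u,v),r in (('wide',(277,203),30),('slender',(175,190),22),('square',(80,214),30)):
    m=np.zeros(Z.shape,np.uint8); m[v-r:v+r,u-r:u+r]=1; m&=((Z>.0475)&(Z<.062))
    cs,_=cv2.findContours(m,cv2.RETR_EXTERNAL,cv2.CHAIN_APPROX_NONE); k=max(cs,key=cv2.contourArea)
    rr=cv2.minAreaRect(k); z=np.median(Z[m>0]); M=cv2.moments(k); cen=(M['m10']/M['m00'],M['m01']/M['m00'])
    p=ray(c,*cen,z); q=ray(c,*rr[0],z); f=K(c)[0]; dd=np.median(D[m>0])
    print(n,z.round(4),p.round(4),q.round(4),'size mm',np.array(rr[1])*dd/f*1e3,'tool',totool([p[0],p[1],.12]).round(4))
E
```

```text
wide 0.0537 [0.5605 0.0954 0.0537] [0.5604 0.0954 0.0537] size mm [40.96758909 40.05719822] tool [ 0.089  -0.0058  0.0146]
slender 0.0531 [0.5226 0.0066 0.0531] [0.5227 0.0067 0.0531] size mm [19.49041912 19.49042085] tool [ 0.0894 -0.102   0.0063]
square 0.0526 [ 0.5149 -0.083   0.0526] [ 0.5149 -0.083   0.0526] size mm [29.87701479 35.11698226] tool [ 0.0897 -0.1895  0.0268]
```

Request:
{"fn": "apply_moves", "kwargs": {"moves": [[1,0.02,-0.0033,0.007,0,0,0],[1,0.03,-0.0033,0.0075,0,0,0],[1,0.03,0,0,0,0,0],[1,0.03,0,0,0,0,0],[1,0.01,0,0,0,0,0],[1,0,0,0,0,0,0],[1,0,0,0,0,0,0]]}}

```text
time: 2.07
tool_pos: [0.5576, 0.0991, 0.0858]
ee_rot: [0.247, 1.562, -0.25]
force: [-0.1, -0.8, -0.1]
finger_gap: 0.0003
```

```bash
python3 - <<'E'
from h import *
s=env.state();print(s['time'],s['tool_pos'],s['force'],s['finger_gap'],totool([.5605,.0947,.064]).round(4)); print(Ro.from_rotvec(s['ee_rot']).as_matrix().round(3))
E
```

```text
2.0667 [0.55756999 0.09914573 0.08584196] [-0.07475813 -0.83108329 -0.1363298 ] 0.00027097634715755837 [ 0.0218 -0.0033  0.0043]
[[-0.006  0.311  0.95 ]
 [-0.001  0.95  -0.311]
 [-1.    -0.003 -0.006]]
```

Request:
{"fn": "apply_moves", "kwargs": {"moves": [[1,0,-0.0033,0.0043,0,0,0],[1,0,0,0,0,0,0],[1,0.002,0,0,0,0,0],[1,0.002,0,0,0,0,0],[1,0.002,0,0,0,0,0],[1,0,0,0,0,0,0]]}}

```text
time: 2.57
tool_pos: [0.5644, 0.0962, 0.0861]
ee_rot: [0.248, 1.553, -0.246]
force: [-0.2, 0.8, 0.5]
finger_gap: 0.0005
```

Request:
{"fn": "apply_moves", "kwargs": {"moves": [[1,0.001,0,0,0,0,0],[1,0.001,0,0,0,0,0],[1,0.001,0,0,0,0,0],[1,0.001,0,0,0,0,0],[1,0.001,0,0,0,0,0],[1,0.001,0,0,0,0,0],[1,0.001,0,0,0,0,0],[1,0.001,0,0,0,0,0]]}}

```text
time: 3.23
tool_pos: [0.5647, 0.0961, 0.0777]
ee_rot: [0.248, 1.552, -0.246]
force: [0.3, -0.2, 1.5]
finger_gap: 0.0004
```

```bash
python3 - <<'E'
from h import *
s=env.state();print(s['time'],s['tool_pos'],s['force'],totool([.5605,.0947,.064]).round(4)); print(Ro.from_rotvec(s['ee_rot']).as_matrix().round(4))
print(s['qd'])
E
```

```text
3.2333 [0.5647288  0.09612215 0.07770713] [ 0.27422008 -0.21413151  1.45819222] [ 0.0137 -0.0027 -0.0036]
[[ 4.300e-03  3.101e-01  9.507e-01]
 [ 8.000e-04  9.507e-01 -3.101e-01]
 [-1.000e+00  2.100e-03  3.800e-03]]
[-5.56198017e-04  2.23899223e-02  4.42247302e-03  7.24769329e-05
 -2.41278539e-02 -4.21790778e-04]
```

Request:
{"fn": "apply_moves", "kwargs": {"moves": [[1,-0.001,-0.002,-0.003,0,0,0],[1,0,-0.0005,0,0,0,0],[1,0,0,0,0,0,0]]}}

```text
time: 3.48
tool_pos: [0.5604, 0.0945, 0.0783]
ee_rot: [0.248, 1.553, -0.246]
force: [-0.1, -0.2, 0.1]
finger_gap: 0.0004
```

Request:
{"fn": "apply_moves", "kwargs": {"moves": [[1,0.001,0,0,0,0,0],[1,0.001,0,0,0,0,0],[1,0.001,0,0,0,0,0],[1,0.001,0,0,0,0,0]]}}

```text
time: 3.82
tool_pos: [0.5606, 0.0945, 0.0744]
ee_rot: [0.248, 1.552, -0.246]
force: [1.0, -0.3, 0.2]
finger_gap: 0.0003
```

Request:
{"fn": "apply_moves", "kwargs": {"moves": [[1,0.001,0,0,0,0,0],[1,0.001,0,0,0,0,0],[1,0.001,0,0,0,0,0],[1,0.001,0,0,0,0,0]]}}

```text
time: 4.15
tool_pos: [0.5607, 0.0945, 0.0699]
ee_rot: [0.248, 1.553, -0.246]
force: [-0.8, 0.5, 0.1]
finger_gap: 0.0008
```

Request:
{"fn": "apply_moves", "kwargs": {"moves": [[1,0.001,0,0,0,0,0],[1,0.001,0,0,0,0,0],[1,0.001,0,0,0,0,0],[1,0.001,0,0,0,0,0]]}}

```text
time: 4.48
tool_pos: [0.5607, 0.0945, 0.0653]
ee_rot: [0.248, 1.553, -0.246]
force: [0.1, 0.5, -0.1]
finger_gap: -0.0001
```

The tip reads 0.043 with no force, which is unexpected. I'll look before going further.

```bash
python3 - <<'E'
from h import *
for n in('side','wrist'):
    c=env.get_calibration(n);I,D=env.snapshot(n);np.savez(n+'2.npz',I=I,D=D,**c)
    cv2.imwrite(f'pics/{n}2.png',cv2.resize(I[120:300,190:380] if n=='side' else I,(633,600) if n=='side' else (560,420),interpolation=cv2.INTER_CUBIC))
s=env.state();print(s['time'],s['tool_pos'],s['force'],s['torque'],s['joint_torque'])
E
```

```text
4.5833 [0.56059502 0.09450738 0.06526938] [-0.07394969  0.37353837  0.26958097] [0.00339649 0.05558395 0.01959806] [-4.67218422e-05 -5.33799756e+01 -1.89386076e+01  1.36293718e-02
  2.20637117e-02  1.55436078e-04]
```

View pics/side2.png

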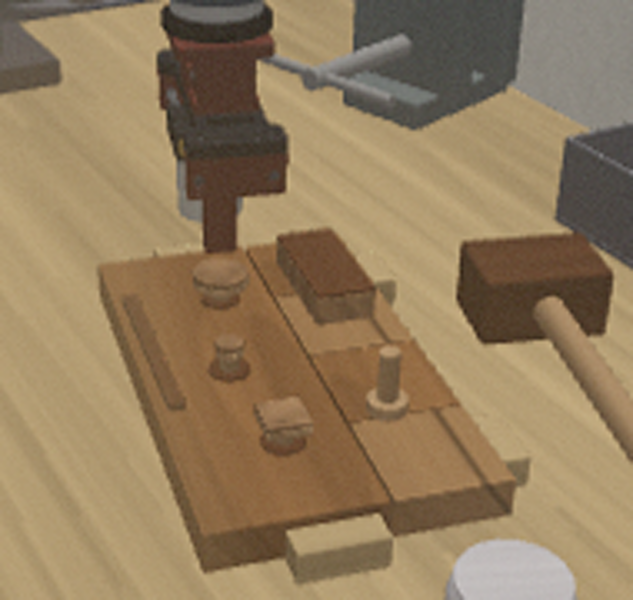

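View pics/wrist2.png

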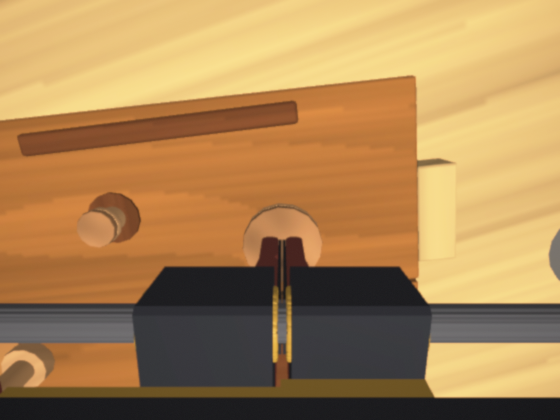

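```bash
python3 - <<'E'
from h import *
d=np.load('side2.npz'); c={k:d[k] if k in('rvec','tvec') else float(d[k]) for k in('vfov','cx','cy','rvec','tvec')}
W=world(c,d['D'])
for v in range(180,212,2): print(v,W[v,256].round(3),W[v,252].round(3),W[v,260].round(3),d['I'][v,256])
d=np.load('wrist2.npz'); c={k:d[k] if k in('rvec','tvec') else float(d[k]) for k in('vfov','cx','cy','rvec','tvec')}
W=world(c,d['D']); print('wrist')
for v in range(200,268,5): print(v,W[v,270].round(4),W[v,262].round(4))
R=cv2.Rodrigues(c['rvec'])[0];print('cam',-R.T@c['tvec'])
d=np.load('w1.npz'); R=cv2.Rodrigues(d['rvec'])[0];print('cam1',-R.T@d['tvec'])
I=cv2.resize(np.load('side2.npz')['I'][165:225,220:300],(800,600),interpolation=cv2.INTER_CUBIC);cv2.imwrite('pics/s2z.png',I)
E
```

```text
180 [0.554 0.083 0.117] [0.546 0.088 0.117] [0.564 0.081 0.116] [48 62 85]
182 [0.555 0.085 0.111] [0.548 0.092 0.11 ] [0.565 0.084 0.109] [39 53 81]
184 [0.555 0.085 0.106] [0.546 0.089 0.106] [0.565 0.083 0.104] [48 59 83]
186 [0.557 0.089 0.098] [0.548 0.092 0.099] [0.567 0.087 0.097] [48 60 87]
188 [0.556 0.088 0.093] [0.547 0.09  0.095] [0.564 0.082 0.094] [44 60 84]
190 [0.557 0.09  0.087] [0.546 0.088 0.091] [0.565 0.084 0.088] [42 55 82]
192 [0.556 0.087 0.083] [0.548 0.092 0.083] [0.565 0.083 0.082] [48 58 84]
194 [0.557 0.09  0.076] [0.547 0.09  0.078] [0.565 0.083 0.077] [42 55 82]
196 [0.591 0.158 0.029] [0.582 0.163 0.029] [0.601 0.154 0.029] [ 66 100 137]
198 [0.566 0.107 0.055] [0.558 0.114 0.053] [0.575 0.102 0.055] [ 85 124 158]
200 [0.562 0.099 0.053] [0.553 0.104 0.053] [0.57  0.094 0.054] [ 87 120 154]
202 [0.557 0.089 0.054] [0.548 0.094 0.054] [0.566 0.085 0.054] [ 83 112 144]
204 [0.554 0.083 0.052] [0.546 0.089 0.052] [0.56  0.075 0.055] [ 75 105 134]
206 [0.552 0.079 0.049] [0.543 0.083 0.05 ] [0.561 0.076 0.048] [ 55  78 101]
208 [0.55  0.076 0.046] [0.553 0
[... 208 characters left out ...]
0.5429 0.0891 0.0295]
210 [0.5414 0.0952 0.0535] [0.5412 0.0907 0.0488]
215 [0.5436 0.0945 0.0546] [0.5426 0.0905 0.0537]
220 [0.5465 0.0935 0.0533] [0.5449 0.0897 0.0542]
225 [0.5487 0.0928 0.0546] [0.5475 0.0888 0.054 ]
230 [0.5514 0.0919 0.0541] [0.5503 0.0878 0.0533]
235 [0.5541 0.091  0.0537] [0.5527 0.087  0.0537]
240 [0.5483 0.0937 0.0792] [0.5474 0.0901 0.0785]
245 [0.5483 0.0938 0.0858] [0.5478 0.0903 0.0842]
250 [0.5485 0.0939 0.0912] [0.5474 0.0908 0.0915]
255 [0.5486 0.0941 0.0968] [0.5474 0.0911 0.0973]
260 [0.5485 0.0943 0.1022] [0.5475 0.0913 0.1023]
265 [0.5487 0.0943 0.1067] [0.5477 0.0915 0.1068]
cam [0.49729518 0.11541108 0.23515284]
cam1 [0.48878705 0.12569584 0.37972603]
```

View pics/s2z.png

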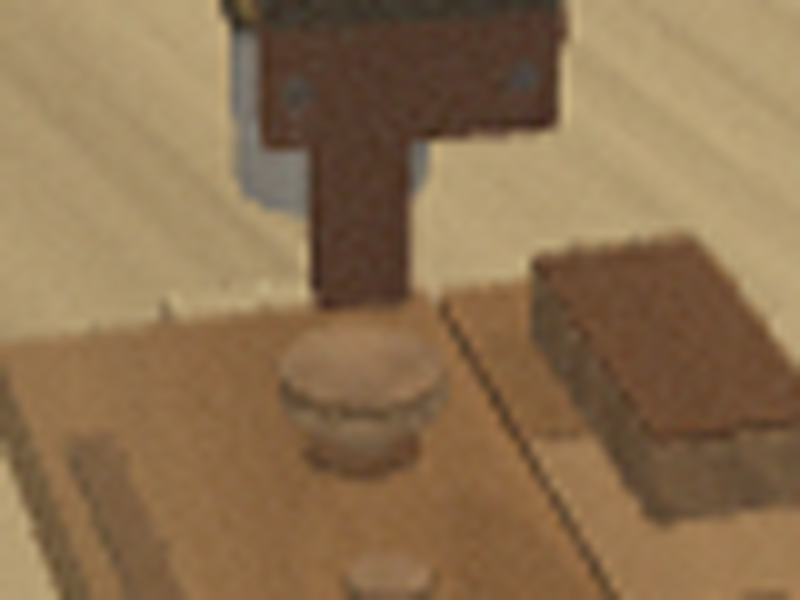

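The side depth shows the fingertip ending at z≈0.076 and clear of the head (untouched, top at 0.054). The wrist depth agrees, putting the tip at about 0.077. So the closed fingertips stand about 11 mm above the reported TCP, not 22 mm ahead of it as the text says. I'll trust the cameras and the force reading, and expect contact at a TCP z of about 0.043.

Request:
{"fn": "apply_moves", "kwargs": {"moves": [[1,0.003,0,0,0,0,0],[1,0.003,0,0,0,0,0],[1,0.003,0,0,0,0,0],[1,0.003,0,0,0,0,0],[1,0,0,0,0,0,0]]}}

```text
time: 5.0
tool_pos: [0.5607, 0.0945, 0.0521]
ee_rot: [0.248, 1.553, -0.246]
force: [-0.4, 0.9, 1.0]
finger_gap: 0.0007
```

```bash
python3 - <<'E'
from h import *
s=env.state();print(s['time'],s['tool_pos'],s['force'],totool([.5605,.0947,.043]).round(4))
n='side';c=env.get_calibration(n);I,D=env.snapshot(n)
cv2.imwrite('pics/s3z.png',cv2.resize(I[165:225,220:300],(800,600),interpolation=cv2.INTER_CUBIC))
W=world(c,D)
for v in range(190,206): print(v,W[v,256].round(3),I[v,256])
E
```

```text
5.0 [0.56068891 0.09454054 0.05209742] [-0.36277519  0.90574942  0.99881364] [ 0.0091  0.0001 -0.0003]
190 [0.557 0.088 0.088] [48 62 85]
191 [0.555 0.086 0.086] [40 54 81]
192 [0.557 0.089 0.082] [46 58 84]
193 [0.556 0.087 0.08 ] [48 61 86]
194 [0.555 0.085 0.078] [43 60 86]
195 [0.557 0.089 0.074] [36 51 79]
196 [0.556 0.087 0.072] [45 59 86]
197 [0.557 0.089 0.068] [42 58 86]
198 [0.556 0.087 0.066] [41 55 83]
199 [0.555 0.085 0.065] [41 53 80]
200 [0.562 0.1   0.053] [ 52  75 105]
201 [0.559 0.094 0.054] [ 81 114 143]
202 [0.558 0.091 0.053] [ 77 108 142]
203 [0.555 0.085 0.054] [ 77 109 136]
204 [0.554 0.083 0.053] [ 74 103 133]
205 [0.551 0.077 0.054] [ 68  95 124]
```

View pics/s3z.png

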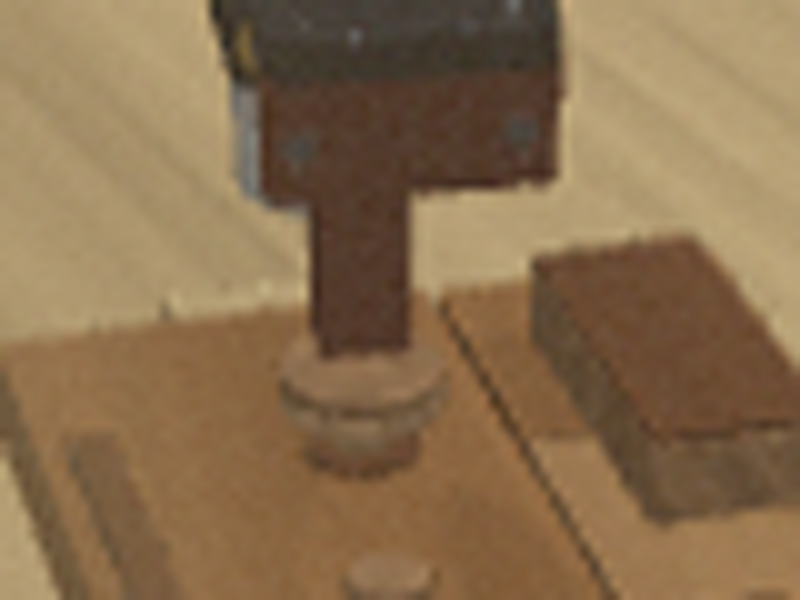

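The finger tip is still about 10 mm above the head, so the offset holds at 0.011–0.012 m. I'll continue gently.

Request:
{"fn": "apply_moves", "kwargs": {"moves": [[1,0.002,0,0,0,0,0],[1,0.002,0,0,0,0,0],[1,0.002,0,0,0,0,0],[1,0.001,0,0,0,0,0],[1,0.001,0,0,0,0,0],[1,0.001,0,0,0,0,0]]}}

```text
time: 5.55
tool_pos: [0.5612, 0.0946, 0.0432]
ee_rot: [0.249, 1.552, -0.246]
force: [-1.4, 0.8, 4.2]
finger_gap: 0.0004
```

Request:
{"fn": "apply_moves", "kwargs": {"moves": [[1,0.001,0,0,0,0,0],[1,0.001,0,0,0,0,0],[1,0.001,0,0,0,0,0]]}}

```text
time: 5.8
tool_pos: [0.5612, 0.0946, 0.0404]
ee_rot: [0.249, 1.552, -0.246]
force: [-2.0, -1.1, 3.7]
finger_gap: 0.0004
```

Request:
{"fn": "apply_moves", "kwargs": {"moves": [[1,0.001,0,0,0,0,0],[1,0.001,0,0,0,0,0],[1,0.001,0,0,0,0,0],[1,0.001,0,0,0,0,0],[1,0.001,0,0,0,0,0]]}}

```text
time: 6.22
tool_pos: [0.5612, 0.0946, 0.0351]
ee_rot: [0.249, 1.552, -0.246]
force: [-0.7, -0.6, 3.9]
finger_gap: 0.0004
```

Request:
{"fn": "apply_moves", "kwargs": {"moves": [[1,0.001,0,0,0,0,0],[1,0.001,0,0,0,0,0],[1,0.001,0,0,0,0,0]]}}

```text
time: 6.47
tool_pos: [0.5613, 0.0946, 0.0319]
ee_rot: [0.249, 1.552, -0.246]
force: [-1.8, -1.1, 8.7]
finger_gap: 0.0006
```

Request:
{"fn": "apply_moves", "kwargs": {"moves": [[1,0.001,0,0,0,0,0],[1,0.001,0,0,0,0,0]]}}

```text
time: 6.63
tool_pos: [0.5613, 0.0946, 0.0306]
ee_rot: [0.249, 1.552, -0.246]
force: [-3.1, -1.0, 13.9]
finger_gap: 0.0007
```

The force climbs at about 4 N/mm, which is the pad's stiffness, so the stop has been reached. I'll lift off and check with the camera.

Request:
{"fn": "apply_moves", "kwargs": {"moves": [[1,-0.002,0,0,0,0,0],[1,-0.004,0,0,0,0,0],[1,-0.01,0,0,0,0,0],[1,-0.03,0,0,0,0,0],[1,-0.03,0,0,0,0,0],[1,0,-0.03,0.002,0,0,0],[1,0,-0.03,0.002,0,0,0],[1,0,-0.03,0.002,0,0,0],[1,0,-0.03,0.002,0,0,0],[1,0,-0.03,0.003,0,0,0],[1,0,0,0,0,0,0],[1,0,0,0,0,0,0]]}}

```text
time: 7.63
tool_pos: [0.5267, -0.0561, 0.1139]
ee_rot: [0.246, 1.544, -0.243]
force: [0.2, 0.4, 0.2]
finger_gap: 0.0006
```

```bash
python3 - <<'E'
from h import *
s=env.state();print(s['time'],s['tool_pos'],s['force'],totool([.515,-.084,.06]).round(4))
n='side';c=env.get_calibration(n);I,D=env.snapshot(n)
cv2.imwrite('pics/s4z.png',cv2.resize(I[140:290,190:350],(640,600),interpolation=cv2.INTER_CUBIC))
c2=env.get_calibration('wrist');I2,D2=env.snapshot('wrist');cv2.imwrite('pics/w4.png',I2)
for W in(world(c,D),world(c2,D2)):
  for nm,p in dict(wide=(.5605,.0947),slender=(.5225,.006),square=(.515,-.084)).items():
    m=(np.hypot(W[...,0]-p[0],W[...,1]-p[1])<.009)&(W[...,2]<.07)
    q=W[m]; print(nm,len(q),np.median(q,0).round(4) if len(q) else '')
E
```

```text
7.6333 [ 0.52674767 -0.05605551  0.11394867] [0.19004612 0.39694943 0.17561575] [ 0.0538 -0.0304 -0.0033]
wide 20 [0.56   0.0957 0.0409]
slender 58 [0.5211 0.0022 0.0488]
square 48 [ 0.5142 -0.0869  0.0517]
wide 545 [0.5604 0.0947 0.0418]
slender 709 [0.5215 0.0057 0.0531]
square 578 [ 0.515  -0.0839  0.0528]
```

View pics/s4z.png

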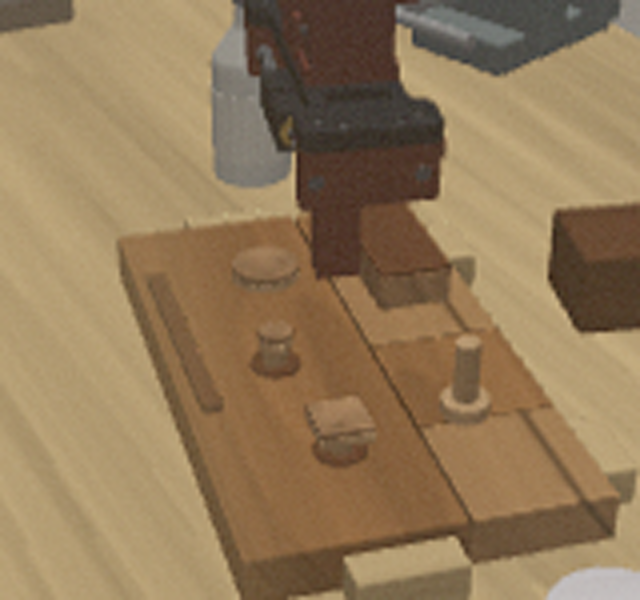

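View pics/w4.png

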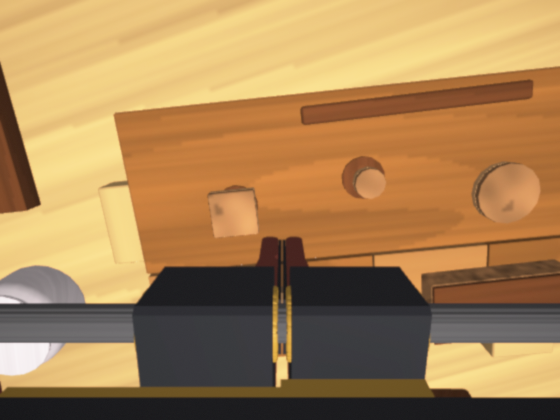

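The wide peg is home: its top is at 0.0418, against 0.042 expected, with the head sitting on its collar (wrist 507,192). Next is the square peg.

Request:
{"fn": "apply_moves", "kwargs": {"moves": [[1,0,-0.015,-0.0015,0,0,0],[1,0,-0.015,-0.0015,0,0,0],[1,0,0,0,0,0,0],[1,0.02,0,0,0,0,0],[1,0.02,0,0,0,0,0],[1,0.01,0,0,0,0,0],[1,0,0,0,0,0,0],[1,0,0,0,0,0,0]]}}

```text
time: 8.4
tool_pos: [0.5204, -0.0746, 0.0632]
ee_rot: [0.238, 1.541, -0.233]
force: [-0.3, -0.5, 0.0]
finger_gap: 0.0005
```

```bash
python3 - <<'E'
from h import *
s=env.state();print(s['time'],s['tool_pos'],s['force'],totool([.515,-.084,.043]).round(4));print(Ro.from_rotvec(s['ee_rot']).as_matrix().round(4)[:,0])
E
```

```text
8.4 [ 0.52039628 -0.07457205  0.06323886] [-0.26641603 -0.50644663  0.0156206 ] [ 0.0201 -0.0107 -0.0027]
[ 0.0171  0.0011 -0.9999]
```

Request:
{"fn": "apply_moves", "kwargs": {"moves": [[1,0,-0.008,-0.002,0,1,0],[1,0,-0.003,-0.001,0,0,0],[1,0,0,0,0,0,0],[1,0.002,0,0,0,0,0]]}}

```text
time: 8.73
tool_pos: [0.5156, -0.0841, 0.0634]
ee_rot: [0.239, 1.557, -0.229]
force: [-0.2, 0.0, 0.7]
finger_gap: 0.0005
```

```bash
python3 - <<'E'
from h import *
s=env.state();print(s['time'],s['tool_pos'],s['force'],totool([.515,-.084,.043]).round(4));print(Ro.from_rotvec(s['ee_rot']).as_matrix().round(4)[:,0])
E
```

```text
8.7333 [ 0.51559271 -0.08409434  0.06335961] [-0.23796386  0.02918765  0.65510187] [ 0.0204 -0.0002 -0.0006]
[ 0.0016  0.0064 -1.    ]
```

Centred. I'll descend to just above the head (expected contact at a reading of about 0.043), then press slowly.

Request:
{"fn": "apply_moves", "kwargs": {"moves": [[1,0.003,0,0,0,0,0],[1,0.003,0,0,0,0,0],[1,0.003,0,0,0,0,0],[1,0.003,0,0,0,0,0],[1,0.002,0,0,0,0,0],[1,0.001,0,0,0,0,0]]}}

```text
time: 9.23
tool_pos: [0.5162, -0.0846, 0.0478]
ee_rot: [0.24, 1.555, -0.23]
force: [1.0, -0.4, -0.4]
finger_gap: 0.0004
```

Request:
{"fn": "apply_moves", "kwargs": {"moves": [[1,0.001,0,0,0,0,0],[1,0.001,0,0,0,0,0],[1,0.001,0,0,0,0,0],[1,0.001,0,0,0,0,0],[1,0.001,0,0,0,0,0]]}}

```text
time: 9.65
tool_pos: [0.516, -0.0844, 0.0424]
ee_rot: [0.24, 1.556, -0.23]
force: [-1.7, -0.0, 3.2]
finger_gap: 0.0002
```

Request:
{"fn": "apply_moves", "kwargs": {"moves": [[1,0.001,0,0,0,0,0],[1,0.001,0,0,0,0,0],[1,0.001,0,0,0,0,0],[1,0.001,0,0,0,0,0]]}}

```text
time: 9.98
tool_pos: [0.516, -0.0844, 0.0386]
ee_rot: [0.24, 1.556, -0.23]
force: [-1.8, -0.1, 3.8]
finger_gap: 0.0008
```

Request:
{"fn": "apply_moves", "kwargs": {"moves": [[1,0.001,0,0,0,0,0],[1,0.001,0,0,0,0,0],[1,0.001,0,0,0,0,0],[1,0.001,0,0,0,0,0],[1,0.001,0,0,0,0,0]]}}

```text
time: 10.4
tool_pos: [0.516, -0.0844, 0.0331]
ee_rot: [0.24, 1.556, -0.23]
force: [-1.2, 0.0, 3.4]
finger_gap: 0.0006
```

Request:
{"fn": "apply_moves", "kwargs": {"moves": [[1,0.001,0,0,0,0,0],[1,0.001,0,0,0,0,0]]}}

```text
time: 10.57
tool_pos: [0.5161, -0.0844, 0.0312]
ee_rot: [0.24, 1.556, -0.23]
force: [-2.9, 0.3, 11.2]
finger_gap: 0.0006
```

Request:
{"fn": "apply_moves", "kwargs": {"moves": [[1,0.0008,0,0,0,0,0]]}}

```text
time: 10.65
tool_pos: [0.5161, -0.0845, 0.0307]
ee_rot: [0.24, 1.556, -0.23]
force: [-4.3, 1.2, 12.9]
finger_gap: 0.0006
```

Request:
{"fn": "apply_moves", "kwargs": {"moves": [[1,-0.002,0,0,0,0,0],[1,-0.004,0,0,0,0,0],[1,-0.01,0,0,0,0,0],[1,-0.03,0,0,0,0,0],[1,-0.03,0,0,0,0,0],[1,0,0.025,-0.005,0,0,0],[1,0,0.025,-0.005,0,0,0],[1,0,0.02,-0.005,0,0,0],[1,0,0,0,0,0,0],[1,0,0,0,0,0,0]]}}

```text
time: 11.48
tool_pos: [0.5243, -0.0118, 0.1141]
ee_rot: [0.243, 1.551, -0.231]
force: [-0.2, -1.0, 0.2]
finger_gap: 0.0006
```

```bash
python3 - <<'E'
from h import *
s=env.state();print(s['time'],s['tool_pos'],s['force'],totool([.5222,.0057,.06]).round(4));print(Ro.from_rotvec(s['ee_rot']).as_matrix().round(4)[:,0])
c2=env.get_calibration('wrist');I2,D2=env.snapshot('wrist');cv2.imwrite('pics/w5.png',I2)
W=world(c2,D2)
for nm,p in dict(wide=(.5605,.0947),slender=(.5225,.006),square=(.515,-.084)).items():
    m=(np.hypot(W[...,0]-p[0],W[...,1]-p[1])<.009)&(W[...,2]<.065)
    q=W[m]; print(nm,len(q),np.median(q,0).round(4) if len(q) else '')
m=((W[...,2]>.047)&(W[...,2]<.06)&(np.hypot(W[...,0]-.5225,W[...,1]-.006)<.02)); print(W[m].mean(0),np.ptp(W[m],axis=0))
E
```

```text
11.4833 [ 0.52428356 -0.01179451  0.11406375] [-0.18815622 -0.95341117  0.23200676] [ 0.0542  0.0156 -0.0075]
[ 0.0076  0.0065 -0.9999]
wide 516 [0.5605 0.0948 0.0418]
slender 671 [0.5215 0.0062 0.0531]
square 503 [ 0.5149 -0.0839  0.0417]
[0.52217786 0.00565597 0.05288748] [0.0195635  0.01920578 0.00815102]
```

View pics/w5.png

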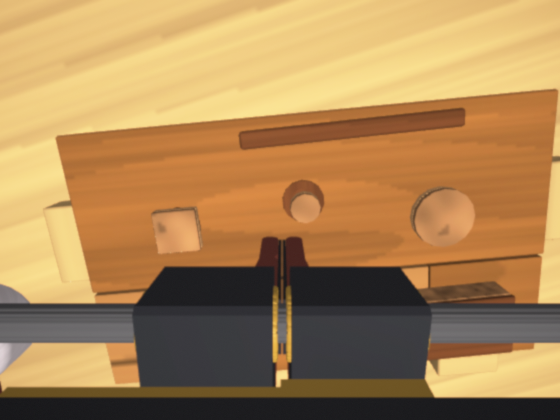

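The square peg (177,231) is home at 0.0417, and wide (443,217) is still home at 0.0418. Now the slender peg (305,207).

Request:
{"fn": "apply_moves", "kwargs": {"moves": [[1,0,0.0156,-0.0075,0,0,0],[1,0,0,0,0,0,0],[1,0.02,0,0,0,0,0],[1,0.02,0,0,0,0,0],[1,0.01,0,0,0,0,0],[1,0,0,0,0,0,0],[1,0,0,0,0,0,0]]}}

```text
time: 12.12
tool_pos: [0.5228, -0.0006, 0.0629]
ee_rot: [0.245, 1.55, -0.235]
force: [-0.6, -0.6, 0.6]
finger_gap: 0.0008
```

```bash
python3 - <<'E'
from h import *
s=env.state();print(s['time'],s['tool_pos'],s['force'],totool([.5222,.0059,.043]).round(4));print(Ro.from_rotvec(s['ee_rot']).as_matrix().round(4)[:,0])
E
```

```text
12.1167 [ 0.52281908 -0.00058947  0.06286749] [-0.56227267 -0.60882591  0.6241806 ] [ 0.0199  0.0059 -0.0027]
[ 0.0083  0.0052 -1.    ]
```

Request:
{"fn": "apply_moves", "kwargs": {"moves": [[1,0,0.005,-0.002,0,0.5,0],[1,0,0.001,-0.0005,0,0,0],[1,0,0,0,0,0,0],[1,0.002,0,0,0,0,0]]}}

```text
time: 12.45
tool_pos: [0.5236, 0.0053, 0.063]
ee_rot: [0.247, 1.557, -0.234]
force: [0.5, -0.5, 0.3]
finger_gap: 0.0002
```

```bash
python3 - <<'E'
from h import *
s=env.state();print(s['time'],s['tool_pos'],s['force'],totool([.5222,.0059,.043]).round(4));print(Ro.from_rotvec(s['ee_rot']).as_matrix().round(4)[:,0])
E
```

```text
12.45 [0.52359401 0.00528941 0.06299232] [ 0.48886893 -0.53985745  0.31908621] [ 0.02   -0.     -0.0015]
[ 0.0017  0.008  -1.    ]
```

Request:
{"fn": "apply_moves", "kwargs": {"moves": [[1,0.003,0,-0.0015,0,0,0],[1,0.003,0,0,0,0,0],[1,0.003,0,0,0,0,0],[1,0.003,0,0,0,0,0],[1,0.002,0,0,0,0,0],[1,0.001,0,0,0,0,0]]}}

```text
time: 12.95
tool_pos: [0.5227, 0.0062, 0.0475]
ee_rot: [0.247, 1.555, -0.234]
force: [-0.0, -0.2, 0.3]
finger_gap: 0.0006
```

Request:
{"fn": "apply_moves", "kwargs": {"moves": [[1,0.001,0,0,0,0,0],[1,0.001,0,0,0,0,0],[1,0.001,0,0,0,0,0],[1,0.001,0,0,0,0,0],[1,0.001,0,0,0,0,0]]}}

```text
time: 13.37
tool_pos: [0.5226, 0.0062, 0.0421]
ee_rot: [0.247, 1.556, -0.234]
force: [-1.4, 0.4, 5.3]
finger_gap: 0.0003
```

Request:
{"fn": "apply_moves", "kwargs": {"moves": [[1,0.001,0,0,0,0,0],[1,0.001,0,0,0,0,0],[1,0.001,0,0,0,0,0],[1,0.001,0,0,0,0,0]]}}

```text
time: 13.7
tool_pos: [0.5226, 0.0062, 0.0383]
ee_rot: [0.247, 1.555, -0.234]
force: [-0.9, -0.3, 4.0]
finger_gap: 0.0005
```

Request:
{"fn": "apply_moves", "kwargs": {"moves": [[1,0.001,0,0,0,0,0],[1,0.001,0,0,0,0,0],[1,0.001,0,0,0,0,0],[1,0.001,0,0,0,0,0],[1,0.001,0,0,0,0,0]]}}

```text
time: 14.12
tool_pos: [0.5226, 0.0063, 0.0328]
ee_rot: [0.247, 1.555, -0.234]
force: [-2.3, -0.2, 5.4]
finger_gap: 0.0003
```

Request:
{"fn": "apply_moves", "kwargs": {"moves": [[1,0.001,0,0,0,0,0],[1,0.001,0,0,0,0,0]]}}

```text
time: 14.28
tool_pos: [0.5227, 0.0063, 0.031]
ee_rot: [0.247, 1.555, -0.234]
force: [-3.4, -0.6, 11.4]
finger_gap: -0.0001
```

Request:
{"fn": "apply_moves", "kwargs": {"moves": [[1,0.0008,0,0,0,0,0]]}}

```text
time: 14.37
tool_pos: [0.5227, 0.0063, 0.0306]
ee_rot: [0.247, 1.555, -0.234]
force: [-3.6, -0.4, 12.8]
finger_gap: 0.0006
```

Request:
{"fn": "apply_moves", "kwargs": {"moves": [[1,-0.002,0,0,0,0,0],[1,-0.004,0,0,0,0,0],[1,-0.01,0,0,0,0,0],[1,-0.03,0,0,0,0,0],[1,-0.03,0,0,0,0,0],[1,-0.03,0,0,0,0,0],[1,-0.02,0,0,0,0,0],[1,0,0,0,0,0,0],[1,0,0,0,0,0,0]]}}

```text
time: 15.12
tool_pos: [0.522, 0.0053, 0.163]
ee_rot: [0.247, 1.556, -0.234]
force: [-0.2, 0.1, 0.6]
finger_gap: 0.0003
```

```bash
python3 - <<'E'
from h import *
s=env.state();print(s['time'],s['tool_pos'],s['force'])
c2=env.get_calibration('wrist');I2,D2=env.snapshot('wrist');cv2.imwrite('pics/w6.png',I2)
c=env.get_calibration('side');I,D=env.snapshot('side');cv2.imwrite('pics/s6.png',I)
for W in (world(c2,D2),world(c,D)):
  for nm,p in dict(wide=(.5605,.0947),slender=(.5225,.006),square=(.515,-.084)).items():
    m=(np.hypot(W[...,0]-p[0],W[...,1]-p[1])<.008)&(W[...,2]<.065)
    q=W[m]; print(nm,len(q),np.median(q,0).round(4) if len(q) else '')
E
```

```text
15.1167 [0.52196607 0.00528176 0.16304537] [-0.23986846  0.1277895   0.61225433]
wide 284 [0.5605 0.0946 0.0419]
slender 298 [0.5225 0.0061 0.0417]
square 289 [ 0.5149 -0.084   0.0418]
wide 15 [0.5608 0.0948 0.0411]
slender 25 [0.5209 0.0034 0.0411]
square 24 [ 0.5154 -0.0841  0.0408]
```

View pics/w6.png

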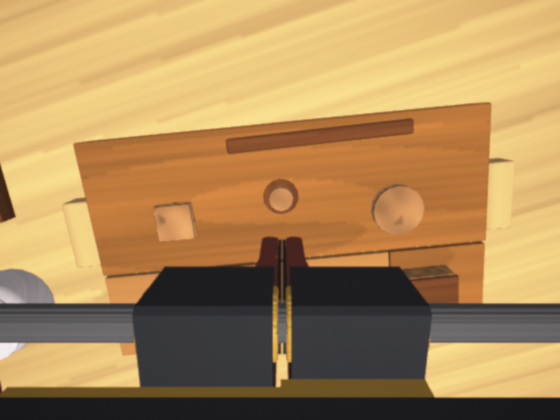

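View pics/s6.png

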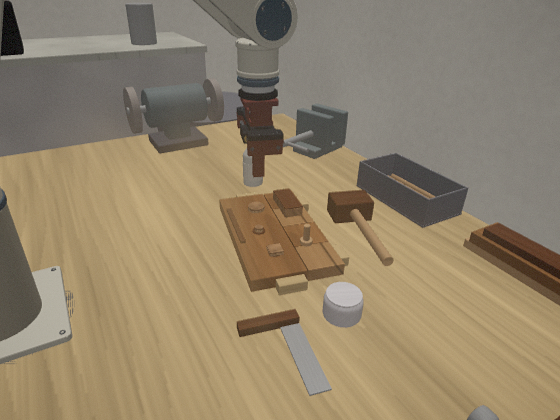

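All three heads are down: wrist view (175,222), (281,197) and (398,209), tops at about 0.042. The spare, sander, pencil and other items look undisturbed, and the arm is clear of everything. I'll hand the job in.

```bash
python3 -c "
from bench import env
print(env.close_job())"
```

```text
the job is handed in; nothing more can be done
None
```

I pressed the three pegs home with the closed fingertips in the order asked: wide, then square, then slender. I handed the job in after about 15 s, with the arm clear of everything.

- **Pressing:** each peg slid at about 4 N. It then stopped solidly, and I pressed on only to about 13–14 N.
- **Heights:** I checked the first two pegs from the wrist camera before starting the next. At the end the tops read 0.0419 (wide), 0.0418 (square) and 0.0417 m (slender), against 0.042 m for fully home. The side camera read about 1 mm lower, at 0.041 m, which is within its calibration.
- **Other items:** in the last pictures nothing else on the panel or bench looked moved. I judged that by eye and did not measure it.
- **Disagreement:** the fingertips were not 22 mm ahead of the reported TCP, as the interface text says. Both cameras put them about 11 mm behind it. I stopped to look when I felt no contact at the height I expected, then went by the cameras and the measured force instead.

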